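# Square a carton into the corner stop and confirm

### The job

Push the carton with the blue band along the bench, without gripping or lifting it, until it sits fully home in the steel corner stop: one long side flat against the long fence and one short end flat against the short fence. Then press the green button fully down to confirm and let it come back up. Do not press the red button, and leave everything else on the bench where it is.

Things in the scene. Friction and masses are not known exactly. Their poses are not given: they have to be found in the camera images.
- carton: Closed brown carton with a blue band, the one to push. 90 mm along its x, 120 mm along its y, 60 mm high, 0.25 to 0.5 kg, too wide for the gripper. Origin at the centre of its underside, z up. It slides on the bench (friction coefficient roughly 0.5 to 0.75).
- stop: Steel corner stop fixed to the bench, fences 35 mm high, 12 mm thick. Origin on the bench at the inner corner. Long fence: inner face x = 0, 270 mm along +y from the corner. Short fence: inner face y = 0, 130 mm along -x. The carton belongs in the quarter x < 0, y > 0, its x parallel to the stop's x (either way round). The stop's x points away from the robot, within 0.2 rad.
- home (a point): Fixed point on the bench where the centre of the carton's underside is when fully home: x = -45 mm, y = +60 mm in the stop's frame, same axes. Thin yellow lines (paint, not solid) on the flat bench mark the outline of the place.
- green_button (a joint): Travel of the green button, m: 0 up, 0.006 fully down (about 5 N); it springs back.
- green_button_top (a point): Centre of the top face of the green push button (36 mm across, top about 22 mm above the bench, pressed straight down), in a black housing 52 mm across and 12 mm high fixed to the bench.
- red_button (a joint): Travel of the red button, m: 0 up, 0.006 fully down. Not to be pressed.
- red_button_top (a point): Centre of the top face of the red push button, same size and housing as the green one; the two stand side by side, either one nearer the robot.
- other_carton: Bystander: brown carton of the same size (90 x 120 x 60 mm) with a red band, origin at the centre of its underside. Leave it.
- tape_roll: Bystander: orange tape roll standing flat, 84 mm across, 48 mm high, origin under its centre.
- screwdriver: Bystander: screwdriver with a red handle 190 mm long, 26 mm high, lying roughly along the world x axis between the buttons and the stop; origin on its underside.
- marker: Bystander: marker pen, 130 mm long, 16 mm high, lying; origin under its middle.
Not all that is in view belongs to the job. Leave any turquoise look-alike of the part that bears green_button alone.

How it is judged:
By the outcome, as a careful person would: the job done as asked, in the order asked, and still so for the second after the job is handed in, with the robot touching nothing.
It also fails if it takes over 67 s, if anything falls off the work surface, if the arm or the gripper's body presses on something with over 40 N, if the wrist force passes 120 N, or if a joint passes its speed limit or range.

### The arm

A 6-joint arm with a two-finger parallel gripper is mounted at the origin on the work surface. World frame = base frame: x ahead of the robot, y to its left, z up, the work surface at z = 0. Lengths are in m, angles in degrees, forces in N, time in s.
With the tool pointing down it reaches from about 0.4 to 0.825 m from the base axis. Payload 7 kg.
Tool frame: the origin (TCP) lies midway between the tips of the shut fingers; the grasp point (between the pads) lies r.pinch_z behind it (r.pinch_z is the distance from the TCP to the grasp point, in m); z points along the fingers, y is the line along which they close (so a half turn about z gives the same grasp; the last joint's range is limited). The gripper opens to 88 mm and grips with 3 to 60 N. Pads are 19 mm wide; open, the fingers measure 130 mm over their backs; the gripper's body (78 mm by 193 mm) begins 47 mm behind the grasp point.
Start: joints at [-55.915, 20.546, 0.682, 0, -70.136, -16.507], TCP at [0.204, -0.643, 0.227] pointing down, gripper open.
Joint ranges: [-176.03, 176.03], [-82.01, 121.73], [-58.28, 71.71], [-173.87, 95.51], [-174.79, -0.11], [-173.66, 173.66]. Speed limits (degrees/s): [136.94, 136.94, 172.46, 180, 180, 180].

### API

Orientations are given as [roll, pitch, yaw] about the fixed x, y, z axes, in that order (R = Rz(yaw) Ry(pitch) Rx(roll)).
In Python, from plant import r, optics, job gives the robot as it stands.
- The arm moves only by the shell command python3 -m crank 'ROWS' [FORCE]. ROWS is JSON, a list of rows, each an object with "xyz": the shift along the tool's x, y, z in units of 30 mm (1.0 is 30 mm), a list of three; "delta_rot": the turn, a rotation vector about the tool's x, y, z in degrees, a list of three; "claw": the closure, from 0 (fully open) to 1 (shut). A call has 1 to 20 rows; each row is the pose to reach, as a shift and turn from the pose commanded when the call began, along the tool's axes at that moment; what a row does not reach only later rows make up. A row lasts 1/8 s, in which the tool goes at most 62.5 mm and 10.7 degrees, less where a joint would pass 70% of its speed; a pose out of reach is approached as far as the arm can. A call with a gripper value outside its range is refused whole. The fingers move at their own pace and stop on an object; FORCE is the grip in N (left out, the last holds). Time passes only in rows, so rows that repeat a pose let the fingers close. It gives the time, the measured TCP pose, the force, the opening and the grip force at its end, in the units of the state.
- r.get_state(): the state, without advancing time (a new reading comes with each control period).
- optics.capture(name): name is "scene" or "top" or "wrist"; returns a dict with "img" (400x640x3 uint8, blue, green, red), "fovy" (degrees; the focal length in pixels is half the picture's height over the tangent of half this angle, whatever the lens; pixels are square), "cx", "cy" (the principal point, pixels), "eye" and "rotation" of the camera in the world; the wrist camera has in their place "hand_eye" (4x4, takes a point from camera to tool coordinates, whose origin is the TCP and whose axes are the flange's). Camera axes: x right, y up, looking along -z (the intrinsics and any distortion apply to the point x, -y, -z); pixel columns grow to the right and rows downward; lengths in m; the calibration is good to about 2 mm. A picture is of the moment at which its call begins: read the wrist's pose just before it. There is no depth.
- job.close_job(): hands the job in; it is judged then, once.
The state is a dict: "time_s": time; "joints": joint angles; "qd": joint speeds; "joint_torque": joint torques, N m; "tcp_pos": TCP position; "eef_rot": TCP orientation; "contact_force": force on the tool from outside, world axes, zero at the start; "moment": the same for the moment, N m; "gripper_width": finger opening in m; "gripper_force": force on a finger pad.
Only numpy, scipy, OpenCV 4.12 (cv2) and the standard library are available. Lean on these libraries where they do the work, as an engineer would, in place of code of your own. Each camera call takes 0.05 s, during which the arm holds its last target. There are 200 camera calls.

## Working session

There is one attempt and no reset: what is moved stays moved. The work goes in short steps, Python scripts to look and compute and a shell command to move; the robot and the scene stay as the last step left them, time stands still between calls to the robot, and variables do not carry over. Pictures are saved under pics/ and viewed, at most 10 in all, crops included, and the job is handed in when it is done.

```bash
ls; mkdir -p pics
python3 - <<'E'
from plant import r, optics, job
import cv2
print(r.get_state(), r.pinch_z)
for n in ("scene","top"):
    c=optics.capture(n); cv2.imwrite(f"pics/{n}0.png",c["img"]); print({k:v for k,v in c.items() if k!="img"})
E
```

```text
pics
{'time_s': 0.0, 'joints': array([-5.59148361e+01,  2.05908702e+01,  6.33558479e-01, -1.91035554e-02,
       -7.01351896e+01, -1.65070593e+01]), 'qd': array([-0.06801749,  0.00974164, -0.13223852,  0.02130331, -0.00321036,
        0.0271234 ]), 'joint_torque': array([ 2.39204292e-04, -5.82720137e+01,  2.93059820e+01,  6.99726328e+00,
        6.93379756e-03, -2.45358196e-04]), 'tcp_pos': array([ 0.20367806, -0.64302808,  0.22563062]), 'eef_rot': array([ 1.79906208e+02, -9.06674282e-03, -1.62428394e+02]), 'contact_force': array([-0.35429999, -0.35707179,  0.48069787]), 'moment': array([-0.03335156,  0.00334667,  0.03522562]), 'gripper_force': 0.0, 'gripper_width': 0.08744957825919607} 0.0188
{'fovy': 44.942255256002, 'cx': 318.838764254345, 'cy': 203.39881731528325, 'eye': array([1.09711515, 0.57330555, 0.91376313]), 'rotation': array([ 43.62513459,  -0.6873822 , 138.09117677])}
{'fovy': 49.216927217814685, 'cx': 316.52661018599423, 'cy': 200.97432487661814, 'eye': array([ 0.36362326, -0.05592818,  1.16540216]), 'rotation': array([  8.26751422,   1.02607657, -90.30049432])}
```

View pics/top0.png

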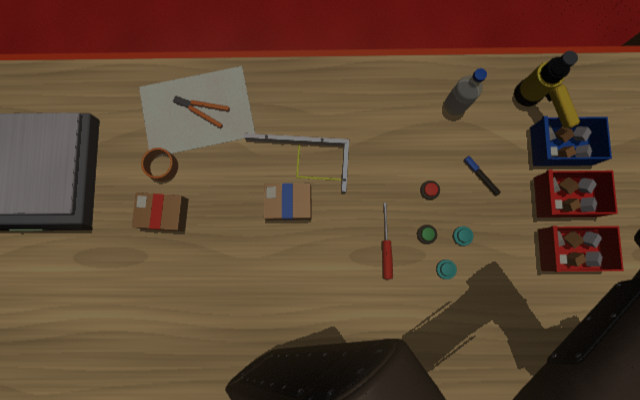

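View pics/scene0.png

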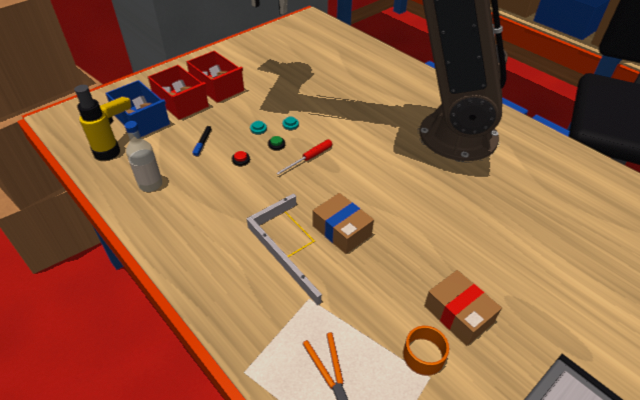

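Top view: blue-band carton at (287,202), the inner corner of the stop at about (345,143), green button at (428,234), red at (431,189), screwdriver at about (387,245), two turquoise decoys at (463,236) and (446,269). I'll enlarge this area.

Run:
```python
import cv2
i=cv2.imread("pics/top0.png")[120:270,235:435]
cv2.imwrite("pics/crop0.png",cv2.convertScaleAbs(cv2.resize(i,None,fx=4,fy=4,interpolation=cv2.INTER_CUBIC),alpha=1.5))
```

```text
(no output)
```

View pics/crop0.png

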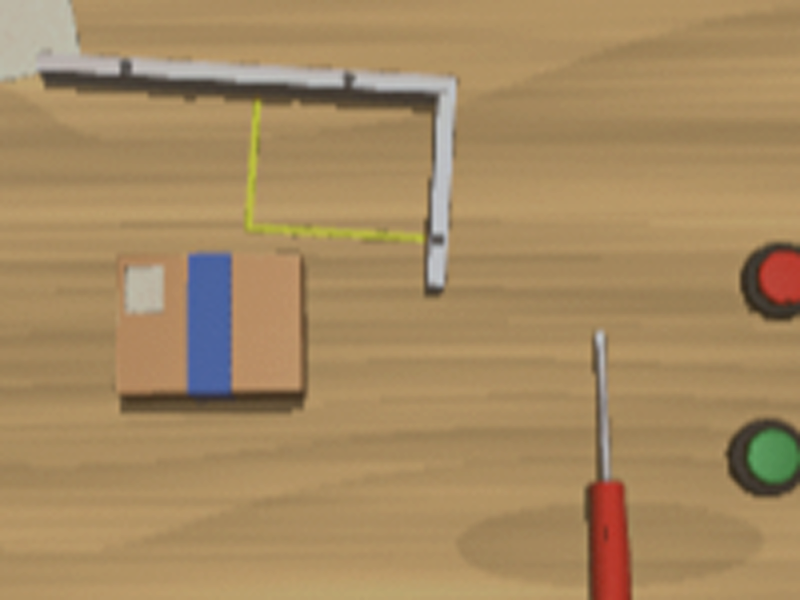

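The crop (×4, offset 235,120) shows the carton's top corners at (118,258), (303,254), (303,392) and (117,394). The fence's top inner edges run (42,72)→(435,97)→(427,290), the yellow corner is at (250,229), and the green cap is at about (774,456).

```bash
cat > h.py <<'E'
import numpy as np, cv2
from scipy.spatial.transform import Rotation as R
def ray(c,u,v):
    f=200/np.tan(np.radians(c["fovy"]/2))
    return np.array([(u-c["cx"])/f,-(v-c["cy"])/f,-1.])
def hit(o,d,z): return o+d*(z-o[2])/d[2]
def top(c,u,v,z):
    M=c["rotation"]; M=R.from_euler("xyz",M,degrees=True).as_matrix() if np.ndim(M)==1 else M
    return hit(c["eye"],M@ray(c,u,v),z)[:2]
def wrist(c,s,u,v,z):
    T=R.from_euler("xyz",s["eef_rot"],degrees=True).as_matrix(); H=np.array(c["hand_eye"])
    o=s["tcp_pos"]+T@H[:3,3]
    return hit(o,T@H[:3,:3]@ray(c,u,v),z)[:2]
E
python3 - <<'E'
from h import *
from plant import r,optics,job
c=optics.capture("top")
P=lambda u,v,z:top(c,u/4+235-.4,v/4+120-.4,z)
np.set_printoptions(precision=4,suppress=True)
k=np.array([P(*p,.06) for p in [(118,258),(303,254),(303,392),(117,394)]])
print("carton",k,k.mean(0),[np.linalg.norm(k[i]-k[i-1]) for i in range(4)])
for z in (0.06,): 
  e=k[0]-k[1]; print("long dir yaw off y", np.degrees(np.arctan2(-e[0],e[1]))); e=k[3]-k[2]; print(np.degrees(np.arctan2(-e[0],e[1])))
a,b,d=[P(*p,.035) for p in [(42,72),(435,97),(427,290)]]
print("fence",a,b,d,np.linalg.norm(a-b),np.linalg.norm(b-d))
e=a-b; y1=np.degrees(np.arctan2(-e[0],e[1])); e=b-d; y2=np.degrees(np.arctan2(e[1],e[0])); print("yaws",y1,y2)
R2=lambda t:np.array([[np.cos(t),-np.sin(t)],[np.sin(t),np.cos(t)]])
print("home",b+R2(np.radians(y1))@[-.045,.06],"yellow pred",b+R2(np.radians(y1))@[-.09,.12],"meas",P(250,229,0))
print("green",P(774,456,.022),"red",top(c,432,189,.022),"decoy",top(c,463,236,.022),top(c,446,269,.022),"drv", P(600,333,.005),P(605,485,.02),top(c,388,278,.02), "other", top(c,159,212,.06),"marker",top(c,467,159,.01),top(c,497,193,.01))
E
```

```text
carton [[ 0.5694  0.098 ]
 [ 0.571  -0.0213]
 [ 0.4817 -0.021 ]
 [ 0.4813  0.0976]] [0.5259 0.0383] [np.float64(0.08809472743250636), np.float64(0.11932206258845207), np.float64(0.08925684170791338), np.float64(0.1186022409389103)]
long dir yaw off y 0.7660119600250067
0.20896105974336796
fence [0.7012 0.1541] [ 0.6812 -0.1088] [ 0.551  -0.1017] 0.26363395849680027 0.1304093342083998
yaws -4.342813621185735 -3.107896836721026
home [ 0.6409 -0.0456] yellow pred [0.6006 0.0177] meas [0.5999 0.0166]
green [ 0.4417 -0.3267] red [ 0.5595 -0.3419] decoy [ 0.4349 -0.4168] [ 0.3503 -0.3687] drv [ 0.5259 -0.2182] [ 0.4236 -0.2166] [ 0.3281 -0.2195] other [0.499  0.3674] marker [ 0.6428 -0.4423] [ 0.5493 -0.5166]
```

```bash
cat >> h.py <<'E'
def go(s,*targets):
    "each target: x,y,z,yaw(deg) tool down -> row xyz units and delta_rot"
    T=R.from_euler("xyz",s["eef_rot"],degrees=True)
    for x,y,z,w in targets:
        d=T.inv().apply(np.array([x,y,z])-s["tcp_pos"])/.03
        q=(T.inv()*R.from_euler("xyz",[180,0,w],degrees=True)).as_rotvec(degrees=True)
        print([x,y,z,w],"->",d.round(2),q.round(1))
def stop(x,y,b=(.6812,-.1088),w=-3.9):
    w=np.radians(w); return np.array(b)+[np.cos(w)*x-np.sin(w)*y,np.sin(w)*x+np.cos(w)*y]
E
python3 - <<'E'
from h import *
from plant import r
go(r.get_state(),(.42,-.35,.2,176.1),(.44,.044,.15,176.1))
E
```

```text
[0.42, -0.35, 0.2, 176.1] -> [-9.82  7.14  0.87] [ 0.1 -0.  21.5]
[0.44, 0.044, 0.15, 176.1] -> [-14.42  19.45   2.55] [ 0.1 -0.  21.5]
```

```bash
python3 -m crank '[{"xyz":[-5,3.5,0.5],"delta_rot":[0,0,11],"claw":0.2},{"xyz":[-9.8,7.1,0.9],"delta_rot":[0,0,21.5],"claw":0.2},{"xyz":[-9.8,7.1,0.9],"delta_rot":[0,0,21.5],"claw":0.2},{"xyz":[-9.8,7.1,0.9],"delta_rot":[0,0,21.5],"claw":0.2},{"xyz":[-9.8,7.1,0.9],"delta_rot":[0,0,21.5],"claw":0.2},{"xyz":[-9.8,7.1,0.9],"delta_rot":[0,0,21.5],"claw":0.2},{"xyz":[-14.4,19.4,2.5],"delta_rot":[0,0,21.5],"claw":0.2},{"xyz":[-14.4,19.4,2.5],"delta_rot":[0,0,21.5],"claw":0.2},{"xyz":[-14.4,19.4,2.5],"delta_rot":[0,0,21.5],"claw":0.2},{"xyz":[-14.4,19.4,2.5],"delta_rot":[0,0,21.5],"claw":0.2},{"xyz":[-14.4,19.4,2.5],"delta_rot":[0,0,21.5],"claw":0.2},{"xyz":[-14.4,19.4,2.5],"delta_rot":[0,0,21.5],"claw":0.2},{"xyz":[-14.4,19.4,2.5],"delta_rot":[0,0,21.5],"claw":0.2},{"xyz":[-14.4,19.4,2.5],"delta_rot":[0,0,21.5],"claw":0.2},{"xyz":[-14.4,19.4,2.5],"delta_rot":[0,0,21.5],"claw":0.2}]'
python3 - <<'E'
from h import *
from plant import r,optics
s=r.get_state(); c=optics.capture("wrist"); cv2.imwrite("pics/w1.png",c["img"])
print(s["tcp_pos"],s["eef_rot"],s["time_s"]); go(s,(.44,.044,.02,176.1),(.65,.03,.02,176.1))
E
```

```text
time_s: 2.02
tcp_pos: [0.4397, 0.0415, 0.1515]
eef_rot: [-180.0, -0.0, 176.1]
contact_force: [0.6, 0.4, 0.5]
gripper_width: 0.0703
gripper_force: 0.0
[0.43966571 0.04148344 0.15149519] [-1.79987120e+02 -2.08159137e-02  1.76091594e+02] 2.025
[0.44, 0.044, 0.02, 176.1] -> [-0.01  0.09  4.38] [-0. -0. -0.]
[0.65, 0.03, 0.02, 176.1] -> [-7.02  0.1   4.38] [-0. -0. -0.]
```

View pics/w1.png

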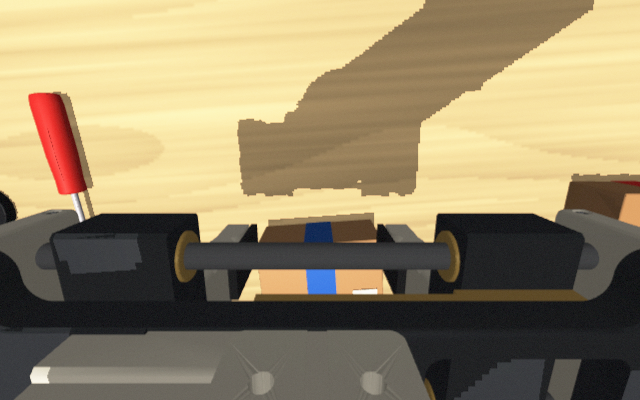

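The wrist view shows the carton square in front of the fingers (blue band near (320,255)) and free bench under the tips, so I'll descend and push along the stop's +x.

```bash
python3 -m crank '[{"xyz":[0,0,1.5],"delta_rot":[0,0,0],"claw":0.2},{"xyz":[0,0,3],"delta_rot":[0,0,0],"claw":0.2},{"xyz":[0,0,4.3],"delta_rot":[0,0,0],"claw":0.2},{"xyz":[0,0,4.3],"delta_rot":[0,0,0],"claw":0.2},{"xyz":[-0.6,0,4.3],"delta_rot":[0,0,0],"claw":0.2},{"xyz":[-0.9,0,4.3],"delta_rot":[0,0,0],"claw":0.2},{"xyz":[-1.2,0,4.3],"delta_rot":[0,0,0],"claw":0.2},{"xyz":[-1.5,0,4.3],"delta_rot":[0,0,0],"claw":0.2},{"xyz":[-1.8,0,4.3],"delta_rot":[0,0,0],"claw":0.2},{"xyz":[-2.1,0,4.3],"delta_rot":[0,0,0],"claw":0.2},{"xyz":[-2.4,0,4.3],"delta_rot":[0,0,0],"claw":0.2},{"xyz":[-2.7,0,4.3],"delta_rot":[0,0,0],"claw":0.2},{"xyz":[-3.0,0,4.3],"delta_rot":[0,0,0],"claw":0.2},{"xyz":[-3.3,0,4.3],"delta_rot":[0,0,0],"claw":0.2},{"xyz":[-3.6,0,4.3],"delta_rot":[0,0,0],"claw":0.2},{"xyz":[-3.9,0,4.3],"delta_rot":[0,0,0],"claw":0.2},{"xyz":[-4.2,0,4.3],"delta_rot":[0,0,0],"claw":0.2},{"xyz":[-4.4,0,4.3],"delta_rot":[0,0,0],"claw":0.2},{"xyz":[-4.6,0,4.3],"delta_rot":[0,0,0],"claw":0.2},{"xyz":[-4.6,0,4.3],"delta_rot":[0,0,0],"claw":0.2}]'
```

```text
time_s: 4.58
tcp_pos: [0.5779, 0.0322, 0.0227]
eef_rot: [-180.0, 0.0, 176.1]
contact_force: [-0.2, 0.2, 0.2]
gripper_width: 0.0702
gripper_force: 0.4
```

```bash
python3 -m crank '[{"xyz":[-0.1,0,0],"delta_rot":[0,0,0],"claw":0.2},{"xyz":[-0.2,0,0],"delta_rot":[0,0,0],"claw":0.2},{"xyz":[-0.3,0,0],"delta_rot":[0,0,0],"claw":0.2},{"xyz":[-0.3,0,0],"delta_rot":[0,0,0],"claw":0.2}]'
python3 - <<'E'
from h import *
from plant import r,optics
c=optics.capture("top"); i=c["img"][110:230,230:390]
cv2.imwrite("pics/c2.png",cv2.convertScaleAbs(cv2.resize(i,None,fx=5,fy=5,interpolation=cv2.INTER_CUBIC),alpha=1.5))
E
```

```text
time_s: 5.08
tcp_pos: [0.5863, 0.0316, 0.0226]
eef_rot: [-180.0, -0.0, 176.1]
contact_force: [-3.6, -0.9, 2.7]
gripper_width: 0.0698
gripper_force: 1.6
```

View pics/c2.png

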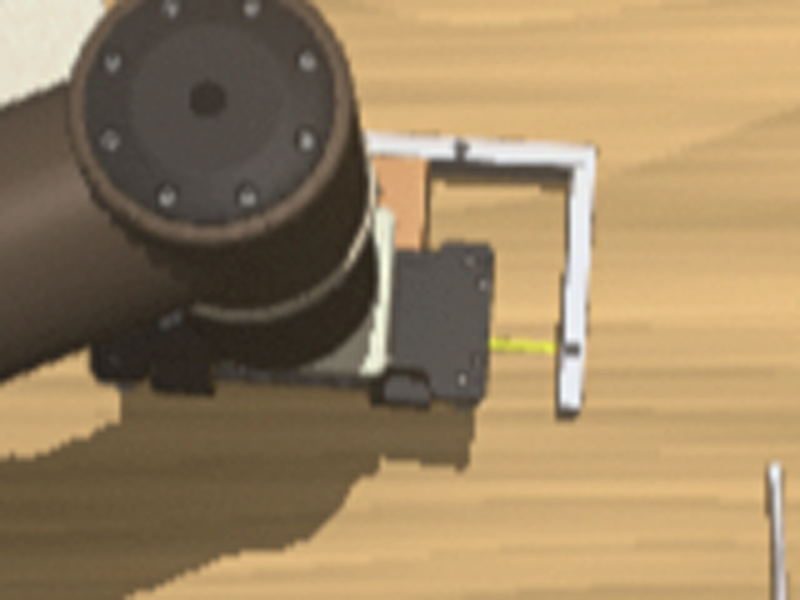

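The carton's far edge (row ~155) lies at the fence edge, and its right end is at column ~428. I'll press gently on to seat it.

```bash
python3 -m crank '[{"xyz":[-0.05,0,0],"delta_rot":[0,0,0],"claw":0.2},{"xyz":[-0.1,0,0],"delta_rot":[0,0,0],"claw":0.2},{"xyz":[-0.1,0,0],"delta_rot":[0,0,0],"claw":0.2}]'
```

```text
time_s: 5.5
tcp_pos: [0.5892, 0.0315, 0.0226]
eef_rot: [-180.0, -0.0, 176.1]
contact_force: [-4.8, -0.8, 3.7]
gripper_width: 0.0699
gripper_force: 2.4
```

```bash
python3 -m crank '[{"xyz":[-0.05,0,0],"delta_rot":[0,0,0],"claw":0.2},{"xyz":[-0.1,0,0],"delta_rot":[0,0,0],"claw":0.2},{"xyz":[-0.1,0,0],"delta_rot":[0,0,0],"claw":0.2}]'
python3 - <<'E'
from h import *
from plant import optics
c=optics.capture("top"); print(top(c,230+428/5,110+200/5,.06))
E
```

```text
time_s: 5.88
tcp_pos: [0.5924, 0.0313, 0.0226]
eef_rot: [-180.0, -0.0, 176.1]
contact_force: [-4.3, -0.4, 3.0]
gripper_width: 0.0701
gripper_force: 2.2
[ 0.6584522  -0.03526397]
```

```bash
python3 -m crank '[{"xyz":[-0.05,0,0],"delta_rot":[0,0,0],"claw":0.2},{"xyz":[-0.1,0,0],"delta_rot":[0,0,0],"claw":0.2},{"xyz":[-0.1,0,0],"delta_rot":[0,0,0],"claw":0.2}]'
```

```text
time_s: 6.3
tcp_pos: [0.5928, 0.0311, 0.0223]
eef_rot: [-180.0, -0.2, 176.1]
contact_force: [-13.0, 3.4, 9.8]
gripper_width: 0.0704
gripper_force: 7.0
```

```bash
python3 -m crank '[{"xyz":[-0.05,0,0],"delta_rot":[0,0,0],"claw":0.2},{"xyz":[-0.1,0,0],"delta_rot":[0,0,0],"claw":0.2},{"xyz":[-0.1,0,0],"delta_rot":[0,0,0],"claw":0.2}]'
```

```text
time_s: 6.68
tcp_pos: [0.5928, 0.031, 0.0222]
eef_rot: [-179.9, -0.5, 176.0]
contact_force: [-25.7, 8.8, 19.3]
gripper_width: 0.0704
gripper_force: 13.0
```

Seated on the long fence. Next I'll go to the +y end, turned 90°.

Run:
```python
from h import *
from plant import r
s=r.get_state(); print(s["joints"])
p=stop(-.052,.235);q=stop(-.052,.13)
go(s,(.565,.033,.023,176.1),(.565,.033,.12,176.1),(*p,.12,86.1),(*p,.024,86.1),(*p,.12,-93.9))
s["eef_rot"]=[180,0,86.1]; s["tcp_pos"]=np.array([*p,.12]); print(p); go(s,(*q,.024,86.1))
```

```text
[  21.73890945   25.01498003  -22.75318787   -0.23233243  -42.73759455
 -115.52261511]
[0.565, 0.033, 0.023, 176.1] -> [ 0.93  0.   -0.02] [-0.1 -0.5 -0.1]
[0.565, 0.033, 0.12, 176.1] -> [ 0.96 -0.   -3.25] [-0.1 -0.5 -0.1]
[np.float64(0.6453040108068818), np.float64(0.1291926006409601), 0.12, 86.1] -> [-1.49  3.38 -3.28] [-0.5 -0.4 89.9]
[np.float64(0.6453040108068818), np.float64(0.1291926006409601), 0.024, 86.1] -> [-1.52  3.39 -0.08] [-0.5 -0.4 89.9]
[np.float64(0.6453040108068818), np.float64(0.1291926006409601), 0.12, -93.9] -> [-1.49  3.38 -3.28] [  0.4  -0.5 -90.1]
[0.64530401 0.1291926 ]
[np.float64(0.6381624052870308), np.float64(0.02443575136322161), 0.024, 86.1] -> [-3.5  0.   3.2] [0. 0. 0.]
```

```bash
python3 -m crank '[{"xyz":[0.5,0,0],"delta_rot":[0,0,0],"claw":0.2},{"xyz":[1.1,0,0],"delta_rot":[0,0,0],"claw":0.2},{"xyz":[1.1,0,-1.8],"delta_rot":[0,0,0],"claw":0.3},{"xyz":[1,0.5,-3.3],"delta_rot":[0,0,-10],"claw":0.66},{"xyz":[0.7,1,-3.3],"delta_rot":[0,0,-20],"claw":0.66},{"xyz":[0.3,1.5,-3.3],"delta_rot":[0,0,-30],"claw":0.66},{"xyz":[0,2,-3.3],"delta_rot":[0,0,-40],"claw":0.66},{"xyz":[-0.4,2.5,-3.3],"delta_rot":[0,0,-50],"claw":0.66},{"xyz":[-0.8,3,-3.3],"delta_rot":[0,0,-60],"claw":0.66},{"xyz":[-1.1,3.4,-3.3],"delta_rot":[0,0,-70],"claw":0.66},{"xyz":[-1.4,3.4,-3.3],"delta_rot":[0,0,-80],"claw":0.66},{"xyz":[-1.4,3.4,-3.3],"delta_rot":[0,0,-90],"claw":0.66},{"xyz":[-1.4,3.4,-3.3],"delta_rot":[0,0,-90],"claw":0.66},{"xyz":[-1.4,3.4,-3.3],"delta_rot":[0,0,-90],"claw":0.66}]'
python3 - <<'E'
from h import *
from plant import r,optics
s=r.get_state(); c=optics.capture("wrist"); cv2.imwrite("pics/w3.png",c["img"])
print(s["tcp_pos"],s["eef_rot"]); go(s,(*stop(-.052,.235),.024,-93.9),(*stop(-.052,.13),.024,-93.9))
E
```

```text
time_s: 8.43
tcp_pos: [0.6477, 0.1299, 0.1217]
eef_rot: [-180.0, 0.0, -94.1]
contact_force: [1.3, 0.6, 0.2]
gripper_width: 0.0299
gripper_force: 0.0
[0.6476896  0.12992696 0.12167113] [-1.79950954e+02  2.00049690e-02 -9.41413883e+01]
[np.float64(0.6453040108068818), np.float64(0.1291926006409601), 0.024, -93.9] -> [0.03 0.08 3.26] [-0.   0.  -0.2]
[np.float64(0.6381624052870308), np.float64(0.02443575136322161), 0.024, -93.9] -> [3.53 0.07 3.25] [-0.   0.  -0.2]
```

View pics/w3.png

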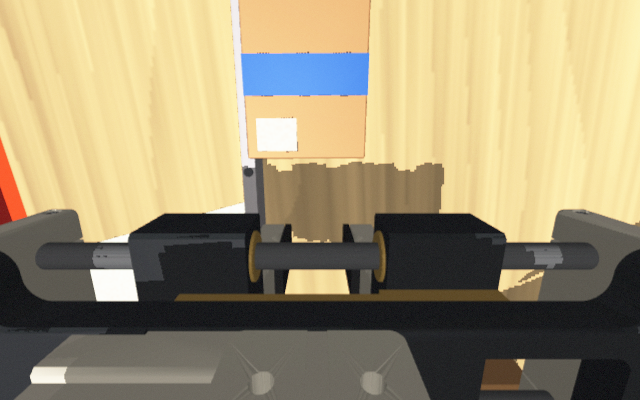

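The wrist view shows the carton's end edge at row 157, columns 248–366, lying along the fence on the left, with the fingers clear of both. I'll lower and push toward the short fence.

```bash
python3 -m crank '[{"xyz":[0,0.1,1.5],"delta_rot":[0,0,0],"claw":0.66},{"xyz":[0,0.1,2.6],"delta_rot":[0,0,0],"claw":0.66},{"xyz":[0,0.1,3.2],"delta_rot":[0,0,0],"claw":0.66},{"xyz":[0,0.1,3.2],"delta_rot":[0,0,0],"claw":0.66},{"xyz":[0.4,0.1,3.2],"delta_rot":[0,0,0],"claw":0.66},{"xyz":[0.7,0.1,3.2],"delta_rot":[0,0,0],"claw":0.66},{"xyz":[1,0.1,3.2],"delta_rot":[0,0,0],"claw":0.66},{"xyz":[1.3,0.1,3.2],"delta_rot":[0,0,0],"claw":0.66},{"xyz":[1.6,0.1,3.2],"delta_rot":[0,0,0],"claw":0.66},{"xyz":[1.9,0.1,3.2],"delta_rot":[0,0,0],"claw":0.66},{"xyz":[2.2,0.1,3.2],"delta_rot":[0,0,0],"claw":0.66},{"xyz":[2.5,0.1,3.2],"delta_rot":[0,0,0],"claw":0.66},{"xyz":[2.8,0.1,3.2],"delta_rot":[0,0,0],"claw":0.66},{"xyz":[3.1,0.1,3.2],"delta_rot":[0,0,0],"claw":0.66},{"xyz":[3.3,0.1,3.2],"delta_rot":[0,0,0],"claw":0.66},{"xyz":[3.3,0.1,3.2],"delta_rot":[0,0,0],"claw":0.66}]'
```

```text
time_s: 10.48
tcp_pos: [0.6382, 0.0312, 0.0264]
eef_rot: [-179.9, 0.0, -93.9]
contact_force: [-0.2, 2.1, 1.9]
gripper_width: 0.0302
gripper_force: 0.8
```

```bash
python3 -m crank '[{"xyz":[0.1,0,0],"delta_rot":[0,0,0],"claw":0.66},{"xyz":[0.2,0,0],"delta_rot":[0,0,0],"claw":0.66},{"xyz":[0.2,0,0],"delta_rot":[0,0,0],"claw":0.66}]'
```

```text
time_s: 10.85
tcp_pos: [0.6378, 0.0259, 0.0263]
eef_rot: [-179.9, 0.1, -93.9]
contact_force: [-0.1, 4.6, 3.7]
gripper_width: 0.0295
gripper_force: 2.6
```

```bash
python3 -m crank '[{"xyz":[0.1,0,0],"delta_rot":[0,0,0],"claw":0.66},{"xyz":[0.15,0,0],"delta_rot":[0,0,0],"claw":0.66},{"xyz":[0.15,0,0],"delta_rot":[0,0,0],"claw":0.66}]'
```

```text
time_s: 11.22
tcp_pos: [0.6378, 0.0247, 0.0264]
eef_rot: [-179.8, 0.3, -93.9]
contact_force: [-4.8, 21.3, 6.4]
gripper_width: 0.0297
gripper_force: 10.5
```

```bash
python3 -m crank '[{"xyz":[0.1,0,0],"delta_rot":[0,0,0],"claw":0.66},{"xyz":[0.15,0,0],"delta_rot":[0,0,0],"claw":0.66},{"xyz":[0.15,0,0],"delta_rot":[0,0,0],"claw":0.66}]'
```

```text
time_s: 11.6
tcp_pos: [0.6379, 0.0246, 0.0265]
eef_rot: [-179.8, 0.5, -93.9]
contact_force: [-8.2, 42.2, 7.0]
gripper_width: 0.0295
gripper_force: 20.9
```

Both faces have made contact. I'll back off, return to the −x side and give one gentle confirming press.

```bash
python3 -m crank '[{"xyz":[-0.5,0,0],"delta_rot":[0,0,0],"claw":0.66},{"xyz":[-1.2,0,0],"delta_rot":[0,0,0],"claw":0.66},{"xyz":[-1.2,0,-1.8],"delta_rot":[0,0,0],"claw":0.6},{"xyz":[-1.2,0,-3.6],"delta_rot":[0,0,0],"claw":0.55},{"xyz":[-1.2,0,-3.6],"delta_rot":[0,0,0],"claw":0.55}]'
python3 - <<'E'
from h import *
from plant import r,optics
c=optics.capture("top"); i=c["img"][110:230,230:390]
cv2.imwrite("pics/c4.png",cv2.convertScaleAbs(cv2.resize(i,None,fx=5,fy=5,interpolation=cv2.INTER_CUBIC),alpha=1.5))
go(r.get_state(),(*stop(-.125,.062),.13,176.1),(*stop(-.125,.062),.024,176.1))
E
```

```text
time_s: 12.22
tcp_pos: [0.642, 0.0528, 0.1387]
eef_rot: [-179.5, 0.1, -93.9]
contact_force: [0.5, 2.0, -0.2]
gripper_width: 0.0389
gripper_force: 0.0
[np.float64(0.5607064131667947), np.float64(-0.03844166337903644), 0.13, 176.1] -> [3.21 2.44 0.18] [-0.1  0.2 90. ]
[np.float64(0.5607064131667947), np.float64(-0.03844166337903644), 0.024, 176.1] -> [3.21 2.45 3.71] [-0.1  0.2 90. ]
```

View pics/c4.png

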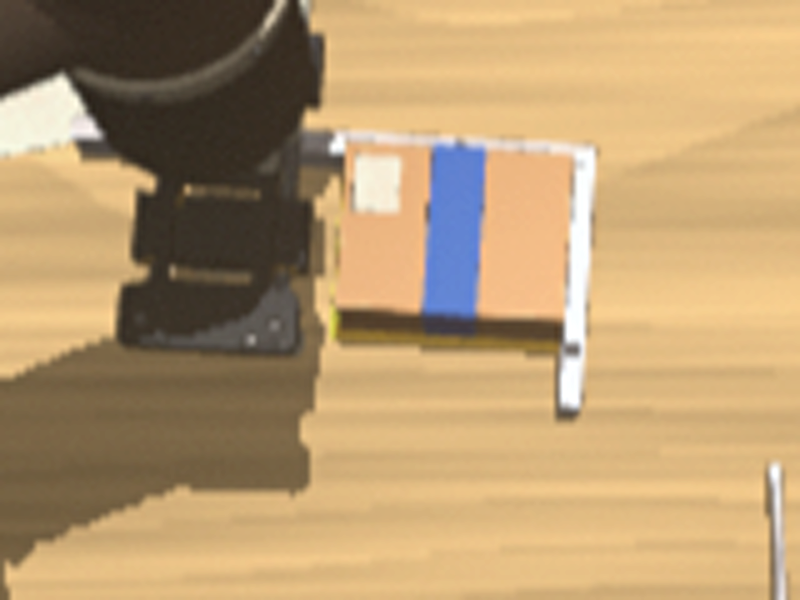

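The carton fills the yellow outline, with its edges along both fences (corner at about (572,150)). Now the confirming press from the −x side.

```bash
python3 -m crank '[{"xyz":[0.3,0.3,0],"delta_rot":[0,0,10],"claw":0.55},{"xyz":[0.6,0.6,0],"delta_rot":[0,0,20],"claw":0.55},{"xyz":[1,0.9,0],"delta_rot":[0,0,30],"claw":0.55},{"xyz":[1.4,1.2,0],"delta_rot":[0,0,40],"claw":0.55},{"xyz":[1.8,1.5,0],"delta_rot":[0,0,50],"claw":0.55},{"xyz":[2.2,1.8,0],"delta_rot":[0,0,60],"claw":0.55},{"xyz":[2.6,2.1,0],"delta_rot":[0,0,70],"claw":0.55},{"xyz":[3,2.4,0],"delta_rot":[0,0,80],"claw":0.55},{"xyz":[3.2,2.5,0],"delta_rot":[0,0,90],"claw":0.55},{"xyz":[3.2,2.5,0],"delta_rot":[0,0,90],"claw":0.55},{"xyz":[3.2,2.5,0],"delta_rot":[0,0,90],"claw":0.55},{"xyz":[3.2,2.5,1.5],"delta_rot":[0,0,90],"claw":0.55},{"xyz":[3.2,2.5,3],"delta_rot":[0,0,90],"claw":0.55},{"xyz":[3.2,2.5,3.6],"delta_rot":[0,0,90],"claw":0.55},{"xyz":[3.2,2.5,3.6],"delta_rot":[0,0,90],"claw":0.55}]'
```

```text
time_s: 14.15
tcp_pos: [0.5566, -0.0385, 0.0238]
eef_rot: [-179.9, -0.2, 176.2]
contact_force: [-0.8, 0.5, 0.0]
gripper_width: 0.0395
gripper_force: 0.0
```

```bash
python3 -m crank '[{"xyz":[-0.4,0,0],"delta_rot":[0,0,0],"claw":0.55},{"xyz":[-0.7,0,0],"delta_rot":[0,0,0],"claw":0.55},{"xyz":[-0.9,0,0],"delta_rot":[0,0,0],"claw":0.55},{"xyz":[-1,0,0],"delta_rot":[0,0,0],"claw":0.55},{"xyz":[-1.1,0,0],"delta_rot":[0,0,0],"claw":0.55},{"xyz":[-1.1,0,0],"delta_rot":[0,0,0],"claw":0.55}]'
```

```text
time_s: 14.9
tcp_pos: [0.5878, -0.0409, 0.0252]
eef_rot: [-180.0, -0.3, 176.0]
contact_force: [-8.4, 2.1, 5.8]
gripper_width: 0.0398
gripper_force: 4.1
```

```bash
python3 -m crank '[{"xyz":[-0.05,0,0],"delta_rot":[0,0,0],"claw":0.55},{"xyz":[-0.1,0,0],"delta_rot":[0,0,0],"claw":0.55},{"xyz":[-0.1,0,0],"delta_rot":[0,0,0],"claw":0.55}]'
```

```text
time_s: 15.28
tcp_pos: [0.5877, -0.0411, 0.0249]
eef_rot: [-179.9, -0.6, 176.0]
contact_force: [-17.7, 6.3, 13.9]
gripper_width: 0.0394
gripper_force: 9.2
```

```bash
python3 -m crank '[{"xyz":[0.5,0,0],"delta_rot":[0,0,0],"claw":0.55},{"xyz":[1.3,0,0],"delta_rot":[0,0,0],"claw":0.55},{"xyz":[1.3,0,-1.8],"delta_rot":[0,0,0],"claw":1},{"xyz":[1.3,0,-3],"delta_rot":[0,0,0],"claw":1},{"xyz":[1.3,0,-3],"delta_rot":[0,0,0],"claw":1}]'
python3 - <<'E'
from h import *
from plant import r,optics
s=r.get_state(); c=optics.capture("top")
a=c["img"]; cv2.imwrite("pics/t5.png",a)
hsv=cv2.cvtColor(a,cv2.COLOR_BGR2HSV)
m=cv2.inRange(hsv,(45,80,30),(75,255,255)); n,l,st,ce=cv2.connectedComponentsWithStats(m)
for k in range(1,n):
    if st[k,4]>60: print(ce[k],st[k,4],top(c,*ce[k],.022))
go(s,(.4417,-.3267,.12,176.1),(.4417,-.3267,.04,176.1))
E
```

```text
time_s: 15.9
tcp_pos: [0.5567, -0.0378, 0.119]
eef_rot: [179.9, 0.4, 176.1]
contact_force: [0.5, 0.1, -1.4]
gripper_width: 0.0153
gripper_force: 0.0
[427.84563758 233.61073826] 149 [ 0.44167582 -0.32601426]
[0.4417, -0.3267, 0.12, 176.1] -> [ 3.17 -9.87 -0.07] [0.1 0.4 0. ]
[0.4417, -0.3267, 0.04, 176.1] -> [ 3.19 -9.87  2.6 ] [0.1 0.4 0. ]
```

```bash
python3 -m crank '[{"xyz":[3.2,-9.87,0],"delta_rot":[0,0,0],"claw":1},{"xyz":[3.2,-9.87,0],"delta_rot":[0,0,0],"claw":1},{"xyz":[3.2,-9.87,0],"delta_rot":[0,0,0],"claw":1},{"xyz":[3.2,-9.87,0],"delta_rot":[0,0,0],"claw":1},{"xyz":[3.2,-9.87,0],"delta_rot":[0,0,0],"claw":1},{"xyz":[3.2,-9.87,0],"delta_rot":[0,0,0],"claw":1},{"xyz":[3.2,-9.87,0],"delta_rot":[0,0,0],"claw":1},{"xyz":[3.2,-9.87,0],"delta_rot":[0,0,0],"claw":1},{"xyz":[3.2,-9.87,1.2],"delta_rot":[0,0,0],"claw":1},{"xyz":[3.2,-9.87,2.4],"delta_rot":[0,0,0],"claw":1},{"xyz":[3.2,-9.87,2.8],"delta_rot":[0,0,0],"claw":1},{"xyz":[3.2,-9.87,2.8],"delta_rot":[0,0,0],"claw":1}]'
python3 - <<'E'
from h import *
from plant import r,optics
s=r.get_state(); print(s["tcp_pos"],s["eef_rot"]); a=optics.capture("scene")["img"][60:270,200:400]
cv2.imwrite("pics/s6.png",cv2.resize(a,None,fx=2.8,fy=2.8,interpolation=cv2.INTER_CUBIC))
E
```

```text
time_s: 17.45
tcp_pos: [0.4389, -0.3263, 0.0313]
eef_rot: [180.0, -0.1, 176.2]
contact_force: [-0.6, -0.9, 0.3]
gripper_width: 0.0006
gripper_force: 0.0
[ 0.43887625 -0.32634608  0.0312962 ] [ 1.79990886e+02 -8.07188080e-02  1.76170516e+02]
```

View pics/s6.png

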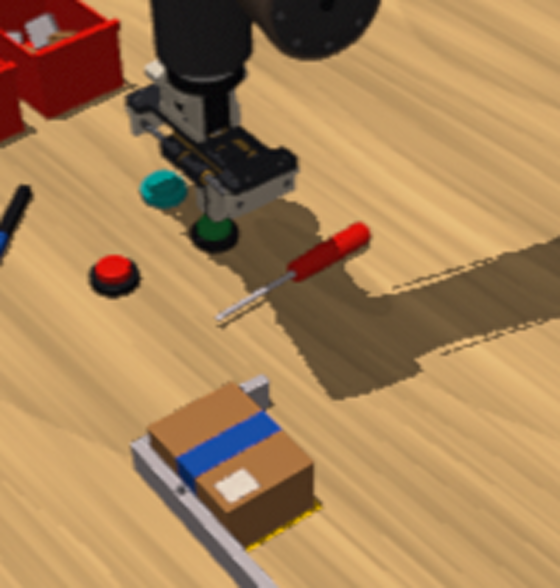

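The fingertips are right over the green button (about (213,225)), the red one is clear, and the carton is home. Now I'll press.

```bash
python3 -m crank '[{"xyz":[-0.1,0,0.2],"delta_rot":[0,0,0],"claw":1},{"xyz":[-0.1,0,0.35],"delta_rot":[0,0,0],"claw":1},{"xyz":[-0.1,0,0.5],"delta_rot":[0,0,0],"claw":1},{"xyz":[-0.1,0,0.6],"delta_rot":[0,0,0],"claw":1},{"xyz":[-0.1,0,0.6],"delta_rot":[0,0,0],"claw":1},{"xyz":[-0.1,0,0.6],"delta_rot":[0,0,0],"claw":1}]'
```

```text
time_s: 18.25
tcp_pos: [0.4427, -0.3276, 0.0159]
eef_rot: [-179.9, 0.1, 176.1]
contact_force: [-2.5, 6.7, 23.7]
gripper_width: 0.0004
gripper_force: 12.1
```

```bash
python3 -m crank '[{"xyz":[0,0,0.05],"delta_rot":[0,0,0],"claw":1},{"xyz":[0,0,0.1],"delta_rot":[0,0,0],"claw":1},{"xyz":[0,0,0.1],"delta_rot":[0,0,0],"claw":1}]'
```

```text
time_s: 18.62
tcp_pos: [0.4429, -0.3277, 0.0154]
eef_rot: [-179.9, 0.2, 176.2]
contact_force: [-10.0, 14.4, 51.4]
gripper_width: 0.0002
gripper_force: 25.6
```

Bottomed out at z≈0.0155 with the force well above 5 N. I'll lift clear and check.

```bash
python3 -m crank '[{"xyz":[0,0,-0.3],"delta_rot":[0,0,0],"claw":1},{"xyz":[0,0,-1.5],"delta_rot":[0,0,0],"claw":1},{"xyz":[0,0,-3],"delta_rot":[0,0,0],"claw":1},{"xyz":[0,-3,-4.5],"delta_rot":[0,0,0],"claw":1},{"xyz":[0,-3,-4.5],"delta_rot":[0,0,0],"claw":1},{"xyz":[0,-3,-4.5],"delta_rot":[0,0,0],"claw":1},{"xyz":[0,-3,-4.5],"delta_rot":[0,0,0],"claw":1}]'
python3 - <<'E'
from h import *
from plant import r,optics
a=optics.capture("top")["img"][110:290,120:520]
cv2.imwrite("pics/t7.png",cv2.convertScaleAbs(cv2.resize(a,None,fx=2,fy=2,interpolation=cv2.INTER_CUBIC),alpha=1.5))
E
```

```text
time_s: 19.5
tcp_pos: [0.4346, -0.4165, 0.1446]
eef_rot: [179.9, -0.1, 176.0]
contact_force: [-0.6, 0.2, -0.7]
gripper_width: 0.0005
gripper_force: 0.0
```

View pics/t7.png

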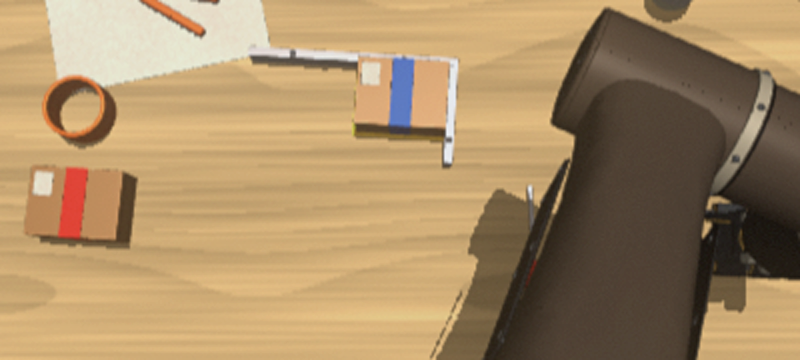

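The carton (403,95) sits flush in the corner of the stop. The red-band carton and tape roll have not moved, and the robot is clear of everything.

```bash
python3 -c "
from plant import job
print(job.close_job())"
```

```text
the job is handed in; nothing more can be done
None
```

The blue-band carton is pushed home against both fences, the green button was pressed to its stop and released, and the job is handed in at about 20 s; the red button and the other items were not touched.

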